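# Press a catering tub's snap-fit lid shut all round

## Task

The lid has only been laid on the big tub: press its rim down with the fingertips, section by section all the way round, until all six sections have clicked shut (one may be shut already), then move clear. Only press: do not lift, tip or shove the tub about, and leave the jar, the small tub and the carton where they stand.

Things in the scene. Friction and masses are not known exactly. Their poses are not given: they have to be found in the camera images.
- tub: The work: round plastic catering tub, upright and loose on the table, about 0.9 kg, 206 mm across its lid. Origin: centre of its underside; z up its axis. The lid's pull tab sticks out (to radius 118 mm) on the tub's -x side; a thin carrying bail hangs against its +x side, below 111 mm height, to radius 108 mm.
- lid_middle (a point): Centre of the lid, on its sunk middle panel, 148 mm above the table, which does not move. Round the panel runs the rim, radius 83 to 103 mm, cut by 4 mm slits into six sections of 60 degrees. Section 0 has the pull tab; 1 to 5 follow counter-clockwise seen from above. The flat rim top is 164 mm above the table where a section is up, 156 mm where it is shut.
- section_0_top (a point): Middle of the top face of rim section 0, 93.5 mm from the tub's axis at 180 degrees in the tub's frame; moves down with the section. Axes as the tub's.
- section_0 (a joint): How far rim section 0 is pressed down (m): 0 up, 0.008 clicked shut; it rests only at one or the other. Pressed straight down anywhere on its top it resists with up to about 8 N in the first 1 to 2 mm, then gives way and past 4 mm snaps shut by itself; released earlier it springs back up. Each section moves on its own; 25 N does no harm, nor does pressing a shut one.
- section_1_top (a point): Middle of the top face of rim section 1, 93.5 mm from the tub's axis at 240 degrees in the tub's frame; moves down with the section. Axes as the tub's.
- section_1 (a joint): How far rim section 1 is pressed down (m): 0 up, 0.008 clicked shut; it rests only at one or the other. Snaps as section 0 does.
- section_2_top (a point): Middle of the top face of rim section 2, 93.5 mm from the tub's axis at 300 degrees in the tub's frame; moves down with the section. Axes as the tub's.
- section_2 (a joint): How far rim section 2 is pressed down (m): 0 up, 0.008 clicked shut; it rests only at one or the other. Snaps as section 0 does.
- section_3_top (a point): Middle of the top face of rim section 3, 93.5 mm from the tub's axis at 0 degrees in the tub's frame; moves down with the section. Axes as the tub's.
- section_3 (a joint): How far rim section 3 is pressed down (m): 0 up, 0.008 clicked shut; it rests only at one or the other. Snaps as section 0 does.
- section_4_top (a point): Middle of the top face of rim section 4, 93.5 mm from the tub's axis at 60 degrees in the tub's frame; moves down with the section. Axes as the tub's.
- section_4 (a joint): How far rim section 4 is pressed down (m): 0 up, 0.008 clicked shut; it rests only at one or the other. Snaps as section 0 does.
- section_5_top (a point): Middle of the top face of rim section 5, 93.5 mm from the tub's axis at 120 degrees in the tub's frame; moves down with the section. Axes as the tub's.
- section_5 (a joint): How far rim section 5 is pressed down (m): 0 up, 0.008 clicked shut; it rests only at one or the other. Snaps as section 0 does.
- jar: Bystander: loose amber glass jar with a black screw cap, 68 mm across, 115 mm tall, beside the tub. Origin: centre of its underside.
- small_tub: Bystander: loose small round tub, closed, 95 mm across the lid, 70 mm tall, beside the big tub. Origin: centre of its underside.
- carton: Bystander: loose drink carton, 52 x 66 x 130 mm tall plus a 12 mm screw cap. Origin: centre of its underside.

How it is judged:
By the outcome, as a careful person would: the job done as asked, in the order asked, and still so for the second after the job is handed in, with the robot touching nothing.
It also fails if it takes over 48 s, if anything falls off the work surface, if the arm or the gripper's body presses on something with over 40 N, if the wrist force passes 120 N, or if a joint passes its speed limit or range.

## Robot

A 6-joint arm with a two-finger parallel gripper is mounted at the origin on the work surface. World frame = base frame: x ahead of the robot, y to its left, z up, the work surface at z = 0. Lengths are in m, angles in rad, forces in N, time in s.
With the tool pointing down it reaches from about 0.3 to 0.75 m from the base axis. Payload 8.5 kg.
Tool frame: the origin (TCP) lies at the very end of the fingers, on their centre line; the grasp point (between the pads) lies 19 mm behind it; z points along the fingers, y is the direction in which the jaws open and shut (so a half turn about z gives the same grasp; the last joint's range is limited). The gripper opens to 88 mm and grips with 3 to 60 N. Pads are 18 mm wide; open, the fingers measure 123 mm over their backs; the gripper's body (75 mm by 187 mm) begins 45 mm behind the grasp point.
Start: joints at [-1.453, 0.381, 1.297, -0, 1.464, -0.215], TCP at [0.18, -0.52, 0.239] pointing down, gripper open.
Joint ranges: [-3.11, 3.11], [-0.89, 2.33], [0.22, 2.48], [-1.42, 4.56], [0.17, 2.85], [-2.88, 2.88]. Speed limits (rad/s): [2.39, 2.39, 3.14, 3.14, 3.14, 3.14].

## Interface

Orientations are given as a 3x3 rotation matrix whose columns are the frame's x, y, z axes.
In Python, from cell import arm gives the robot as it stands.
- The arm moves only by the tool drive_tool, never from a script. Its argument "deltas" is a list of rows, each a list of 6 numbers: the shift along the world's x, y, z in mm, then the turn, a rotation vector about the world's x, y, z in rad. A call has 1 to 5 rows; each row is the pose to reach, as a shift and turn from the pose commanded when the call began; what a row does not reach only later rows make up. A row lasts 1/12 s, in which the tool goes at most 41.7 mm and 7.16 degrees, less where a joint would pass 70% of its speed; a pose out of reach is approached as far as the arm can. A call with a gripper value outside its range is refused whole. "jaw" is the opening, from 0 (shut) to 1 (fully open), set as the call begins (left out, the last holds). The fingers move at their own pace and stop on an object; "grip_force" is the grip in N (left out, the last holds). Time passes only in rows, so rows that repeat a pose let the fingers close. It gives the time, the measured TCP pose, the force and the opening at its end, in the units of the state.
- arm.sense(): the state, without advancing time (a new reading comes with each control period).
- arm.grab_frame(name): name is "scene" or "top"; returns a dict with "image" (400x640x3 uint8, red, green, blue), "vfov" (degrees; the focal length in pixels is half the picture's height over the tangent of half this angle, whatever the lens; pixels are square), "cx", "cy" (the principal point, pixels), "eye" and "orientation" of the camera in the world. Camera axes: x right, y up, looking along -z (the intrinsics and any distortion apply to the point x, -y, -z); pixel columns grow to the right and rows downward; lengths in m; the calibration is good to about 2 mm. A picture is of the moment at which its call begins. There is no depth.
- arm.job_done(): hands the job in, once; it reports no verdict.
The state is a dict: "time": time; "qpos": joint angles; "joint_vel": joint speeds; "joint_efforts": joint torques, N m; "tcp_pos": TCP position; "tcp_rot": TCP orientation; "ft_force": force on the tool from outside, world axes, zero at the start; "ft_torque": the same for the moment, N m; "opening": opening from 0.0 (shut) to 1.0 (fully open).
Only numpy, scipy, OpenCV 4.12 (cv2) and the standard library are available. Lean on these libraries where they do the work, as an engineer would, in place of code of your own. Each camera call takes 0.05 s, during which the arm holds its last target. There are 200 camera calls.

## Working session

There is one attempt and no reset: what is moved stays moved. The work goes in short steps, Python scripts to look and compute and a tool call to move; the robot and the scene stay as the last step left them, time stands still between calls to the robot, and variables do not carry over. Pictures are saved under pics/ and viewed, about 8 in all and at most 12, crops included, and the job is handed in when it is done.

Besides the shell and the picture viewer there is one more tool, called after "Call:" as name(argument=value, ...) on one line, values as JSON. drive_tool: Moves the arm, as the interface text tells. Its arguments: {"type":"object","properties":{"deltas":{"type":"array","items":{"type":"array","items":{"type":"number"}}},"jaw":{"type":"number"},"grip_force":{"type":"number"}},"required":["deltas"]}

```bash
mkdir -p pics; ls
python3 - <<'E'
from cell import arm
import cv2,numpy as np
for n in("scene","top"):
    f=arm.grab_frame(n); cv2.imwrite(f"pics/{n}0.png",f["image"][:,:,::-1])
    print(n,{k:v for k,v in f.items() if k!="image"})
print(arm.sense())
E
```

```text
pics
scene {'vfov': 54.84972415366246, 'cx': 317.83688294720565, 'cy': 199.54076750315687, 'eye': array([ 1.00985901, -0.21258936,  0.86010512]), 'orientation': array([[ 0.50057472, -0.70503378,  0.50234681],
       [ 0.86567178,  0.40356998, -0.29621554],
       [ 0.00610987,  0.58314547,  0.81234478]])}
top {'vfov': 48.758622519899504, 'cx': 314.7927732918266, 'cy': 202.0617208784606, 'eye': array([0.52719377, 0.06273458, 1.0034332 ]), 'orientation': array([[ 0.00536179,  0.99800418, -0.06291985],
       [-0.99992667,  0.00603408,  0.0104997 ],
       [ 0.01085841,  0.06285894,  0.99796335]])}
{'time': 0.1, 'qpos': array([-1.45329361e+00,  3.81123210e-01,  1.29812682e+00,  1.78073555e-05,
        1.46357839e+00, -2.15307247e-01]), 'joint_vel': array([ 0.00053167, -0.00228915, -0.00265996,  0.00128113, -0.00121037,
        0.00076016]), 'joint_efforts': array([ 3.58629375e-03, -4.38650608e+01, -2.24910611e+01,  7.14402250e-02,
        3.42080137e-02, -7.49025162e-05]), 'tcp_pos': array([ 0.17965537, -0.51958389,  0.23822202]), 'tcp_rot': array([[ 9.45128703e-01,  3.26698207e-01, -1.27288648e-04],
       [ 3.26698111e-01, -9.45127945e-01,  1.22931787e-03],
       [ 2.81311886e-04, -1.20344857e-03, -9.99999236e-01]]), 'ft_force': array([-0.63937032,  0.34879112,  0.21725476]), 'ft_torque': array([ 0.01874326,  0.01575648, -0.02975097]), 'opening': 0.9971646963022139}
```

View pics/scene0.png

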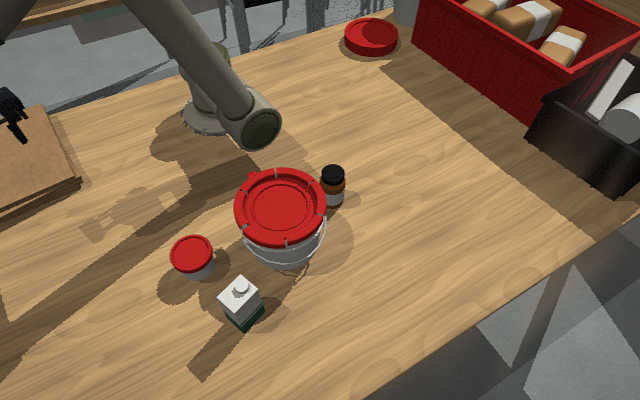

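View pics/top0.png

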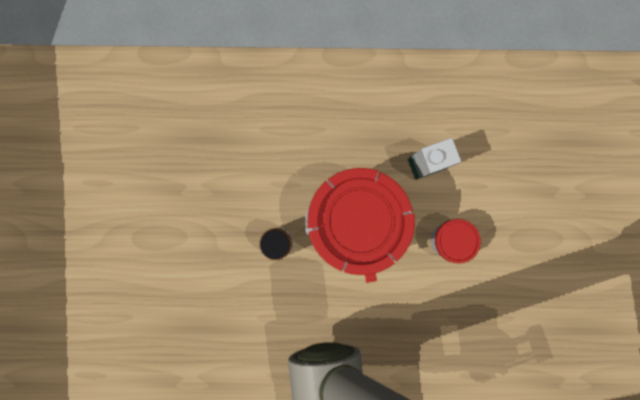

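Scene: lid at about (281,207), with the jar, carton and small tub around it. Top: lid centre about (361,221), tab at (370,277), jar cap (276,243), carton (436,157), small tub (458,241). Next I measure these.

```bash
cat > h.py <<'E'
import cv2,numpy as np
from cell import arm
def ray(f,u,v):
    F=200/np.tan(np.radians(f["vfov"])/2)
    d=f["orientation"]@np.array([(u-f["cx"])/F,-(v-f["cy"])/F,-1]); return f["eye"],d/np.linalg.norm(d)
def onz(f,u,v,z):
    e,d=ray(f,u,v); return e+d*(z-e[2])/d[2]
def red(f):
    h=cv2.cvtColor(f["image"],cv2.COLOR_RGB2HSV)
    return (((h[...,0]<8)|(h[...,0]>172))&(h[...,1]>150)&(h[...,2]>60)).astype(np.uint8)
def blob(m,u,v):
    cs,_=cv2.findContours(m,cv2.RETR_EXTERNAL,cv2.CHAIN_APPROX_NONE)
    return min((c for c in cs if cv2.contourArea(c)>150),key=lambda c:abs(cv2.pointPolygonTest(c,(u,v),True)) if cv2.pointPolygonTest(c,(u,v),False)<0 else -1)[:,0,:]
def circ(P):
    P=P[:,:2]
    for _ in range(6):
        s=np.linalg.lstsq(np.c_[2*P,np.ones(len(P))],(P**2).sum(1),rcond=None)[0]
        c=s[:2]; r=np.sqrt(s[2]+c@c); k=np.abs(np.linalg.norm(P-c,axis=1)-r)<.003
        if k.sum()>40:P=P[k]
    return c,r,len(P)
E
python3 - <<'E'
from h import *
fs={n:arm.grab_frame(n) for n in("top","scene")}
lidpx={"top":(361,221),"scene":(281,207)}
for n,f in fs.items():
    m=cv2.morphologyEx(red(f),cv2.MORPH_CLOSE,np.ones((7,7)))
    b=blob(m,*lidpx[n])
    for z in(.15,.158,.164):
        P=np.array([onz(f,u,v,z) for u,v in b]); c,r,k=circ(P); print(n,z,c,r,k,len(b))
        d=P[:,:2]-c; R=np.hypot(*d.T); 
        t=d[R>r+.006]; 
        if len(t): print("  tab ang",np.degrees(np.arctan2(*t.mean(0)[::-1])),R.max(),len(t))
# two-view centre triangulation: ellipse centres
f=fs["top"]
for nm,(u,v),z in(("jar",(276,243),.115),("small",(458,241),.07),("carton",(438,157),.135)): print(nm,onz(f,u,v,z))
o=[]
for n,f in fs.items():
    u,v=lidpx[n]; c=f["image"][v-65:v+65,u-65:u+65,::-1]
    o.append(cv2.resize(c,(400,400),interpolation=cv2.INTER_CUBIC))
cv2.imwrite("pics/c1.png",np.hstack(o))
E
```

```text
top 0.15 [ 0.54530587 -0.03525556] 0.10248016416963332 281 317
  tab ang -170.33724930224722 0.11740965795909812 17
top 0.158 [ 0.54513609 -0.03433701] 0.10151952506086753 281 317
  tab ang -170.33724930224716 0.11630907122510915 17
top 0.164 [ 0.54502448 -0.0336415 ] 0.10079014066978771 283 317
  tab ang -170.3352817636047 0.11550030146358337 17
scene 0.15 [ 0.5373929  -0.03516658] 0.10670919788882637 163 260
  tab ang -168.0945384041181 0.12107581213630812 15
scene 0.158 [ 0.54272688 -0.0372714 ] 0.10556784513605673 163 260
  tab ang -171.1004449116362 0.11971264318430401 13
scene 0.164 [ 0.54671855 -0.03870863] 0.1046317174814453 164 260
  tab ang -171.0704932297051 0.11869521562964074 13
jar [0.50055238 0.13067523 0.115     ]
small [ 0.50535547 -0.25044133  0.07      ]
carton [ 0.6733094  -0.19119524  0.135     ]
```

View pics/c1.png

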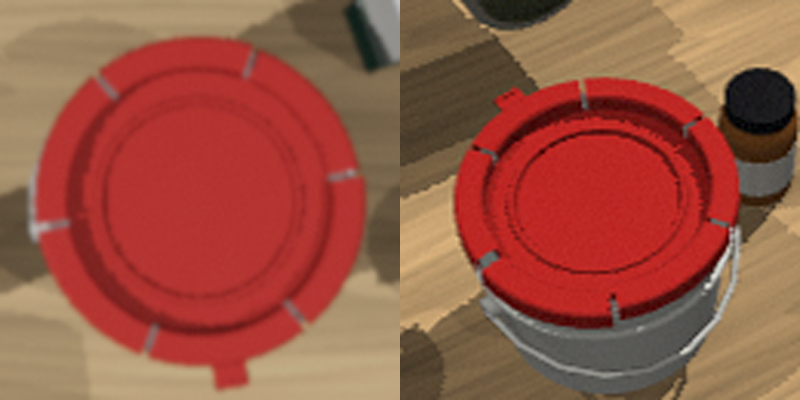

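Tub centre is about (0.545, -0.035), with the yaw about 9.7° from the tab, and the slits agree. The two views cross at about 0.162 m height. I'll press with closed jaws, starting at section 1.

Call:
drive_tool(deltas=[[22, 27, 0, 0, 0, 0], [44, 54, 0, 0, 0, 0], [66, 81, 0, 0, 0, 0], [88, 108, 0, 0, 0, 0], [110, 133, 0, 0, 0, 0]], jaw=0)

```text
time: 0.62
tcp_pos: [0.2904, -0.3852, 0.2387]
tcp_rot: [[0.945, 0.326, -0.0], [0.326, -0.945, 0.0], [0.0, -0.0, -1.0]]
ft_force: [1.1, -0.1, -0.3]
opening: 0.648
```

Call:
drive_tool(deltas=[[22, 27, 0, 0, 0, 0], [44, 54, 0, 0, 0, 0], [66, 81, 0, 0, 0, 0], [88, 108, 0, 0, 0, 0], [110, 133, 0, 0, 0, 0]])

```text
time: 1.03
tcp_pos: [0.4004, -0.2521, 0.2388]
tcp_rot: [[0.945, 0.327, -0.0], [0.327, -0.945, 0.0], [-0.0, -0.0, -1.0]]
ft_force: [-0.1, -0.7, -0.4]
opening: 0.27
```

Call:
drive_tool(deltas=[[22, 27, 0, 0, 0, 0], [44, 54, 0, 0, 0, 0], [66, 81, 0, 0, 0, 0], [88, 108, 0, 0, 0, 0], [112, 131, 0, 0, 0, 0]])

```text
time: 1.45
tcp_pos: [0.5123, -0.1208, 0.2388]
tcp_rot: [[0.945, 0.327, -0.0], [0.327, -0.945, 0.0], [-0.0, -0.0, -1.0]]
ft_force: [0.3, -1.0, 0.7]
opening: 0.01
```

Call:
drive_tool(deltas=[[0, -2, -30, 0, 0, 0], [0, -2, -55, 0, 0, 0], [0, -2, -66, 0, 0, 0], [0, -2, -70, 0, 0, 0], [0, -2, -73, 0, 0, 0]])

```text
time: 1.87
tcp_pos: [0.5116, -0.1248, 0.1654]
tcp_rot: [[0.945, 0.327, -0.001], [0.327, -0.945, 0.0], [-0.001, -0.001, -1.0]]
ft_force: [-1.1, -0.0, 0.4]
opening: 0.007
```

Call:
drive_tool(deltas=[[0, 0, -2, 0, 0, 0], [0, 0, -3, 0, 0, 0]])

```text
time: 2.03
tcp_pos: [0.512, -0.1251, 0.1636]
tcp_rot: [[0.945, 0.327, 0.001], [0.327, -0.945, -0.001], [0.001, 0.001, -1.0]]
ft_force: [-1.5, 0.7, 4.7]
opening: 0.003
```

Call:
drive_tool(deltas=[[0, 0, -1.5, 0, 0, 0], [0, 0, -3, 0, 0, 0]])

```text
time: 2.2
tcp_pos: [0.512, -0.1251, 0.1611]
tcp_rot: [[0.945, 0.327, 0.002], [0.327, -0.945, -0.001], [0.001, 0.002, -1.0]]
ft_force: [-1.7, 1.7, 2.8]
opening: 0.008
```

Call:
drive_tool(deltas=[[0, 0, -1, 0, 0, 0], [0, 0, -2, 0, 0, 0]])

```text
time: 2.37
tcp_pos: [0.5118, -0.125, 0.1582]
tcp_rot: [[0.945, 0.327, 0.001], [0.327, -0.945, -0.0], [0.001, 0.001, -1.0]]
ft_force: [-0.7, -0.1, -0.3]
opening: 0.005
```

Resistance was 4.7 N and then dropped to zero, so section 1 snapped. On to section 2.

Call:
drive_tool(deltas=[[0, 0, 16, 0, 0, 0], [32, 6, 22, 0, 0, 0], [64, 12, 22, 0, 0, 0], [92, 18, 15, 0, 0, 0], [92, 18, 9, 0, 0, 0]])

```text
time: 2.78
tcp_pos: [0.6072, -0.106, 0.1662]
tcp_rot: [[0.945, 0.328, 0.003], [0.328, -0.945, -0.0], [0.002, 0.001, -1.0]]
ft_force: [-0.8, 1.4, -0.6]
opening: -0.001
```

Call:
drive_tool(deltas=[[0, 0, -3, 0, 0, 0], [0, 0, -5, 0, 0, 0]])

```text
time: 2.95
tcp_pos: [0.6029, -0.1068, 0.161]
tcp_rot: [[0.945, 0.327, -0.002], [0.327, -0.945, 0.0], [-0.001, -0.001, -1.0]]
ft_force: [0.2, 0.0, -0.4]
opening: 0.011
```

Call:
drive_tool(deltas=[[0, 0, -1.5, 0, 0, 0], [0, 0, -3, 0, 0, 0], [0, 0, -5, 0, 0, 0]])

```text
time: 3.2
tcp_pos: [0.6033, -0.1071, 0.1573]
tcp_rot: [[0.945, 0.326, 0.001], [0.326, -0.945, -0.0], [0.001, 0.001, -1.0]]
ft_force: [0.9, -0.4, -0.0]
opening: 0.006
```

Call:
drive_tool(deltas=[[0, 0, 0, 0, 0, 0]])

```text
time: 3.28
tcp_pos: [0.6033, -0.107, 0.1568]
tcp_rot: [[0.945, 0.326, -0.0], [0.326, -0.945, 0.0], [-0.0, -0.0, -1.0]]
ft_force: [0.3, -0.1, 0.3]
opening: 0.005
```

No resistance at all; I'll feel for the shut top at 156 mm.

Call:
drive_tool(deltas=[[0, 0, -1, 0, 0, 0], [0, 0, -2, 0, 0, 0], [0, 0, -2, 0, 0, 0]])

```text
time: 3.53
tcp_pos: [0.6036, -0.1069, 0.1561]
tcp_rot: [[0.945, 0.327, 0.001], [0.327, -0.945, -0.001], [0.001, 0.001, -1.0]]
ft_force: [-3.7, 0.5, 7.2]
opening: 0.002
```

Contact at 156 mm: shut. On to section 3.

Call:
drive_tool(deltas=[[0, 0, 16, 0, 0, 0], [11, 28, 24, 0, 0, 0], [23, 58, 24, 0, 0, 0], [34, 88, 19, 0, 0, 0], [34, 88, 11, 0, 0, 0]])

```text
time: 3.95
tcp_pos: [0.639, -0.0143, 0.1664]
tcp_rot: [[0.944, 0.331, 0.003], [0.331, -0.944, 0.001], [0.003, 0.0, -1.0]]
ft_force: [-0.2, 0.3, -1.0]
opening: 0.002
```

Call:
drive_tool(deltas=[[0, 0, -1, 0, 0, 0], [0, 0, -3, 0, 0, 0], [0, 0, -4, 0, 0, 0]])

```text
time: 4.2
tcp_pos: [0.6377, -0.0191, 0.1625]
tcp_rot: [[0.945, 0.326, 0.001], [0.326, -0.945, 0.001], [0.002, -0.001, -1.0]]
ft_force: [-0.2, 5.4, 6.1]
opening: 0.002
```

Call:
drive_tool(deltas=[[0, 0, -1.5, 0, 0, 0], [0, 0, -3, 0, 0, 0], [0, 0, -5, 0, 0, 0]])

```text
time: 4.45
tcp_pos: [0.6374, -0.0201, 0.1568]
tcp_rot: [[0.946, 0.325, -0.0], [0.325, -0.946, -0.001], [-0.0, 0.001, -1.0]]
ft_force: [-0.1, 0.1, 0.2]
opening: 0.009
```

Call:
drive_tool(deltas=[[0, 0, -1, 0, 0, 0], [0, 0, -2, 0, 0, 0], [0, 0, -2, 0, 0, 0]])

```text
time: 4.7
tcp_pos: [0.6376, -0.02, 0.156]
tcp_rot: [[0.945, 0.326, 0.001], [0.326, -0.945, -0.001], [0.0, 0.002, -1.0]]
ft_force: [-3.7, -1.2, 8.2]
opening: 0.005
```

Section 3 is shut. On to section 4, settling above the rim before contact.

Call:
drive_tool(deltas=[[0, 0, 16, 0, 0, 0], [-20, 24, 24, 0, 0, 0], [-42, 51, 24, 0, 0, 0], [-60, 73, 19, 0, 0, 0], [-60, 73, 16, 0, 0, 0]])

```text
time: 5.12
tcp_pos: [0.5747, 0.057, 0.1708]
tcp_rot: [[0.944, 0.329, -0.002], [0.329, -0.944, 0.001], [-0.002, -0.001, -1.0]]
ft_force: [0.3, -0.3, 0.6]
opening: 0.004
```

Call:
drive_tool(deltas=[[0, 0, 0, 0, 0, 0], [0, 0, -4, 0, 0, 0], [0, 0, -6, 0, 0, 0], [0, 0, -8, 0, 0, 0]])

```text
time: 5.45
tcp_pos: [0.5784, 0.0532, 0.1627]
tcp_rot: [[0.946, 0.325, 0.001], [0.325, -0.946, -0.0], [0.0, 0.0, -1.0]]
ft_force: [-2.3, -0.3, 7.3]
opening: 0.008
```

Call:
drive_tool(deltas=[[0, 0, -1.5, 0, 0, 0], [0, 0, -3, 0, 0, 0], [0, 0, -5, 0, 0, 0], [0, 0, -6, 0, 0, 0]])

```text
time: 5.78
tcp_pos: [0.5778, 0.0538, 0.1562]
tcp_rot: [[0.945, 0.326, -0.001], [0.326, -0.945, 0.0], [-0.001, -0.0, -1.0]]
ft_force: [0.7, -1.7, 4.7]
opening: 0.003
```

Call:
drive_tool(deltas=[[0, 0, -1, 0, 0, 0], [0, 0, -2, 0, 0, 0], [0, 0, -2, 0, 0, 0]])

```text
time: 6.03
tcp_pos: [0.5779, 0.0538, 0.1559]
tcp_rot: [[0.945, 0.327, 0.001], [0.327, -0.945, -0.001], [0.001, 0.001, -1.0]]
ft_force: [-3.1, -0.2, 9.1]
opening: 0.006
```

Call:
drive_tool(deltas=[[0, 0, 17, 0, 0, 0], [-32, -6, 25, 0, 0, 0], [-64, -12, 25, 0, 0, 0], [-92, -17, 20, 0, 0, 0], [-92, -17, 17, 0, 0, 0]])

```text
time: 6.45
tcp_pos: [0.4814, 0.0372, 0.1714]
tcp_rot: [[0.945, 0.326, -0.003], [0.326, -0.945, 0.0], [-0.003, -0.001, -1.0]]
ft_force: [0.4, 0.4, 0.7]
opening: 0.002
```

Call:
drive_tool(deltas=[[0, 0, 0, 0, 0, 0], [0, 0, -4, 0, 0, 0], [0, 0, -6, 0, 0, 0], [0, 0, -8, 0, 0, 0]])

```text
time: 6.78
tcp_pos: [0.4867, 0.0372, 0.1634]
tcp_rot: [[0.945, 0.327, 0.0], [0.327, -0.945, 0.0], [0.0, 0.0, -1.0]]
ft_force: [-0.8, 1.6, 7.1]
opening: 0.003
```

Call:
drive_tool(deltas=[[0, 0, -1.5, 0, 0, 0], [0, 0, -3, 0, 0, 0], [0, 0, -5, 0, 0, 0], [0, 0, -6, 0, 0, 0]])

```text
time: 7.12
tcp_pos: [0.4858, 0.0373, 0.1572]
tcp_rot: [[0.945, 0.327, -0.001], [0.327, -0.945, 0.0], [-0.001, -0.0, -1.0]]
ft_force: [0.6, -0.5, 0.4]
opening: 0.007
```

Call:
drive_tool(deltas=[[0, 0, -1, 0, 0, 0], [0, 0, -2, 0, 0, 0], [0, 0, -2, 0, 0, 0]])

```text
time: 7.37
tcp_pos: [0.4858, 0.0373, 0.1562]
tcp_rot: [[0.945, 0.327, 0.0], [0.327, -0.945, -0.0], [0.0, 0.0, -1.0]]
ft_force: [-2.1, 0.6, 5.3]
opening: 0.004
```

Section 5 is shut. Now section 0 at (0.453, -0.051).

Call:
drive_tool(deltas=[[0, 0, 17, 0, 0, 0], [-11, -30, 25, 0, 0, 0], [-22, -60, 25, 0, 0, 0], [-33, -88, 20, 0, 0, 0], [-33, -88, 17, 0, 0, 0]])

```text
time: 7.78
tcp_pos: [0.4516, -0.0541, 0.1726]
tcp_rot: [[0.946, 0.323, -0.0], [0.323, -0.946, -0.001], [-0.001, 0.001, -1.0]]
ft_force: [-0.2, 0.1, -0.1]
opening: 0.006
```

Call:
drive_tool(deltas=[[0, 0, 0, 0, 0, 0], [0, 0, -4, 0, 0, 0], [0, 0, -6, 0, 0, 0], [0, 0, -8, 0, 0, 0]])

```text
time: 8.12
tcp_pos: [0.4529, -0.0499, 0.1644]
tcp_rot: [[0.945, 0.328, -0.0], [0.328, -0.945, 0.0], [-0.0, -0.0, -1.0]]
ft_force: [-1.1, 0.5, -0.1]
opening: 0.004
```

Call:
drive_tool(deltas=[[0, 0, -1.5, 0, 0, 0], [0, 0, -3, 0, 0, 0], [0, 0, -5, 0, 0, 0], [0, 0, -6, 0, 0, 0]])

```text
time: 8.45
tcp_pos: [0.4527, -0.0504, 0.1585]
tcp_rot: [[0.945, 0.327, -0.0], [0.327, -0.945, 0.0], [-0.0, -0.0, -1.0]]
ft_force: [0.8, -0.5, -0.9]
opening: 0.003
```

Call:
drive_tool(deltas=[[0, 0, -1, 0, 0, 0], [0, 0, -2, 0, 0, 0], [0, 0, -2, 0, 0, 0]])

```text
time: 8.7
tcp_pos: [0.4527, -0.0507, 0.1565]
tcp_rot: [[0.945, 0.327, -0.0], [0.327, -0.945, 0.0], [-0.0, -0.0, -1.0]]
ft_force: [-0.7, -0.2, 0.6]
opening: 0.005
```

Call:
drive_tool(deltas=[[0, 0, -1, 0, 0, 0], [0, 0, -2, 0, 0, 0], [0, 0, -2, 0, 0, 0]])

```text
time: 8.95
tcp_pos: [0.4528, -0.0509, 0.1558]
tcp_rot: [[0.945, 0.327, 0.001], [0.327, -0.945, -0.001], [0.001, 0.001, -1.0]]
ft_force: [-4.2, 1.8, 12.8]
opening: -0.003
```

Call:
drive_tool(deltas=[[0, 0, 17, 0, 0, 0], [20, -24, 25, 0, 0, 0], [40, -49, 25, 0, 0, 0], [60, -73, 20, 0, 0, 0], [60, -73, 17, 0, 0, 0]])

```text
time: 9.37
tcp_pos: [0.5154, -0.1276, 0.1713]
tcp_rot: [[0.946, 0.324, 0.002], [0.324, -0.946, -0.002], [0.002, 0.002, -1.0]]
ft_force: [-1.0, -0.0, -0.2]
opening: 0.004
```

Call:
drive_tool(deltas=[[0, 0, 0, 0, 0, 0], [0, 0, -4, 0, 0, 0], [0, 0, -8, 0, 0, 0], [0, 0, -11, 0, 0, 0], [0, 0, -14, 0, 0, 0]])

```text
time: 9.78
tcp_pos: [0.5123, -0.1232, 0.1576]
tcp_rot: [[0.945, 0.327, -0.0], [0.327, -0.945, 0.0], [-0.0, -0.0, -1.0]]
ft_force: [0.8, -0.2, 0.7]
opening: 0.004
```

Call:
drive_tool(deltas=[[0, 0, -1, 0, 0, 0], [0, 0, -3, 0, 0, 0], [0, 0, -3, 0, 0, 0]])

```text
time: 10.03
tcp_pos: [0.5126, -0.1235, 0.1559]
tcp_rot: [[0.945, 0.327, 0.001], [0.327, -0.945, -0.0], [0.001, 0.0, -1.0]]
ft_force: [-3.7, 3.5, 9.6]
opening: 0.009
```

All six sections now touch at 156 mm. Moving clear: up, then off to the side.

Call:
drive_tool(deltas=[[0, 0, 15, 0, 0, 0], [0, 0, 40, 0, 0, 0], [0, 0, 75, 0, 0, 0], [-10, -20, 85, 0, 0, 0], [-30, -45, 88, 0, 0, 0]])

```text
time: 10.45
tcp_pos: [0.4841, -0.1686, 0.2454]
tcp_rot: [[0.944, 0.33, 0.005], [0.33, -0.944, -0.003], [0.004, 0.004, -1.0]]
ft_force: [-0.4, -0.5, 0.1]
opening: 0.004
```

Call:
drive_tool(deltas=[[-22, -27, 0, 0, 0, 0], [-44, -54, 0, 0, 0, 0], [-66, -81, 0, 0, 0, 0], [-88, -108, 0, 0, 0, 0], [-110, -133, 0, 0, 0, 0]])

```text
time: 10.87
tcp_pos: [0.3714, -0.3029, 0.2429]
tcp_rot: [[0.945, 0.327, 0.0], [0.327, -0.945, -0.001], [0.0, 0.001, -1.0]]
ft_force: [1.6, -0.9, -0.9]
opening: 0.01
```

Call:
drive_tool(deltas=[[-22, -27, 0, 0, 0, 0], [-44, -54, 0, 0, 0, 0], [-66, -81, 0, 0, 0, 0], [-88, -108, 0, 0, 0, 0], [-110, -133, 0, 0, 0, 0]])

```text
time: 11.28
tcp_pos: [0.2613, -0.436, 0.2429]
tcp_rot: [[0.945, 0.327, 0.0], [0.327, -0.945, -0.001], [-0.0, 0.001, -1.0]]
ft_force: [1.1, 0.5, 0.3]
opening: 0.003
```

Call:
drive_tool(deltas=[[0, 0, 0, 0, 0, 0], [0, 0, 0, 0, 0, 0], [0, 0, 0, 0, 0, 0]])

```text
time: 11.53
tcp_pos: [0.2629, -0.4343, 0.2427]
tcp_rot: [[0.945, 0.327, 0.0], [0.327, -0.945, 0.0], [0.0, -0.0, -1.0]]
ft_force: [0.7, -0.1, -0.3]
opening: 0.001
```

Run:
```python
from h import *
px={"top":(361,221),"scene":(281,207)}; o=[]
for n in px:
    f=arm.grab_frame(n); u,v=px[n]
    b=blob(cv2.morphologyEx(red(f),cv2.MORPH_CLOSE,np.ones((7,7))),u,v)
    P=np.array([onz(f,*p,.156) for p in b]); c,r,k=circ(P); d=P[:,:2]-c; t=d[np.hypot(*d.T)>r+.006]
    print(n,c,r,np.degrees(np.arctan2(*t.mean(0)[::-1])) if len(t) else None)
    I=f["image"][:,:,::-1]
    prev=cv2.imread(f"pics/{n}0.png")
    w=(slice(v-100,v+130),slice(u-130,u+130))
    o.append(np.vstack([cv2.resize(prev[w],(330,292)),cv2.resize(I[w],(330,292))]))
cv2.imwrite("pics/c2.png",np.hstack(o)); print(arm.sense()["ft_force"])
```

```text
top [ 0.54540229 -0.03417465] 0.10100507623583108 -170.40466145804245
scene [ 0.54623173 -0.03822375] 0.1041525058419613 -170.83492968169034
[ 0.30737283  1.14157337 -0.10838068]
```

View pics/c2.png

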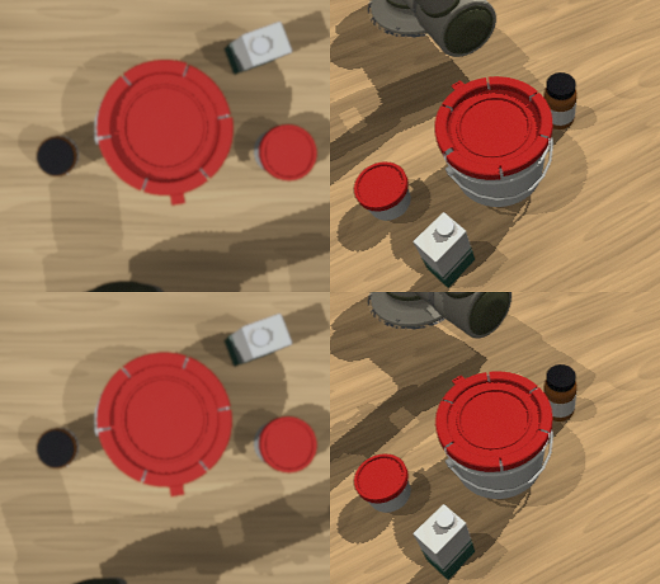

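The before/after crops show the rim lower and even all round, and the tub, jar, small tub and carton unmoved. In the scene view the lid centre now fits at a height of 156 mm; before it fitted at 164 mm.

```bash
python3 -c "
from cell import arm
print(arm.job_done())"
```

```text
the job is handed in; nothing more can be done
None
```

All six rim sections are clicked shut, and I handed the job in with the arm clear of everything. It took about 11.5 s of the 48 s allowed.

- **Pressing:** I used the closed fingertips on each section in the order 1, 2, 3, 4, 5, 0, with up to about 13 N measured. Sections 1, 3, 4 and 5 each resisted with about 5 to 7 N and then gave way. Section 2 showed no resistance and was probably the one already shut. I caught no force peak on section 0, since no reading was taken while it was giving way.
- **Height check:** I then touched every section, going back to section 1 last. All six had firm contact at 156 mm, the shut height.
- **Final pictures:** The tub's centre in the top view is within about 1 mm of where it started, and its turn is unchanged. The jar, small tub and carton look unmoved; I compared those by eye in the pictures and did not measure them.
- **Disagreements:** The two cameras place the lid's centre about 4 mm apart in y, both before and after the job, so I take it as calibration or lens error. While pressing section 3 there was a brief sideways force of about 5 N, but the tub showed no shift.

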